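# Morning check of the stop station: latch the mushroom stop, twist it free, press reset

### The arm

A 6-joint arm with a two-finger parallel gripper is mounted at the origin on a cart in front of the work surface, level with it; the furniture and walls round the work are solid. World frame = base frame: x ahead of the robot, y to its left, z up, the work surface at z = 0. Lengths are in mm, angles in rad, forces in N, time in s.
With the tool pointing down it reaches from about 400 to 925 mm from the base axis. Payload 12.5 kg.
Tool frame: the origin (TCP) lies between the finger pads; the fingertips stand 19 mm ahead of it and the grasp point (between the pads) is the TCP (env.nose_length is the distance from the TCP to the fingertips, in mm); z points along the fingers, y is the line along which they close (so a half turn about z gives the same grasp; the last joint's range is limited). The gripper opens to 95 mm and grips with 3 to 60 N. Pads are 20 mm wide; open, the fingers measure 119 mm over their backs; the gripper's body (75 mm by 180 mm) begins 59 mm behind the grasp point.
Start: joints at [-1.31, 0.491, 1.559, -0, 1.092, -0.106], TCP at [224.167, -583.433, 233.661] pointing down, gripper open.
Joint ranges: [-3.1, 3.1], [-0.84, 2.19], [0.05, 2.79], [-1.13, 4.28], [0.06, 2.93], [-2.69, 2.69]. Speed limits (rad/s): [2.22, 2.22, 2.79, 3.14, 3.14, 3.14].

### API

Orientations are given as [roll, pitch, yaw] about the fixed x, y, z axes, in that order (R = Rz(yaw) Ry(pitch) Rx(roll)).
In Python, from cell import env gives the robot as it stands. The module is installed in compiled form; this text tells all that it offers.
- The arm moves only by the tool drive_tool, never from a script. Its argument "rows" is a list that holds one entry, the list of rows, each a list of 7 numbers: the shift along the tool's x, y, z scaled (see below), then the turn, a rotation vector about the tool's x, y, z scaled (see below), then the opening, from 0 (shut) to 1 (fully open). In form: [[[tx, ty, tz, ax, ay, az, jaw], ...]]. A call has 1 to 5 rows; each row shifts and turns the commanded pose from where the row before left it, along the tool's axes as they then stand; what a row does not reach is not made up. The controller multiplies each number of a shift by 250 mm and each number of a turn by 180 degrees. A row lasts 1/8 s, in which the tool goes at most 62.5 mm and 10.7 degrees, less where a joint would pass 70% of its speed; a pose out of reach is approached as far as the arm can. A call with a number of a shift or a turn outside -1 to 1 is refused whole. A call with a gripper value outside its range is refused whole. The fingers move at their own pace and stop on an object; the grip force is fixed at half the most. Time passes only in rows, so rows that do not move let the fingers close. It gives the time, the measured TCP pose, the force, the opening and the grip force at its end, in the units of the state.
- env.state(): the state, without advancing time (a new reading comes with each control period).
- env.read_camera(name): name is "scene" or "top" or "wrist"; returns a dict with "color" (420x560x3 uint8, blue, green, red), "camera_matrix" (3x3 intrinsics, pixels), "pose" (4x4, takes a point from camera to world coordinates). Camera axes: x right, y up, looking along -z (the intrinsics and any distortion apply to the point x, -y, -z); pixel columns grow to the right and rows downward; lengths in mm; the calibration is good to about 2 mm. The wrist camera is an equidistant fisheye: a pixel r from the principal point sees the ray r / f radians off the axis. A picture is of the moment at which its call begins. There is no depth.
- env.job_done(): hands the job in; it is judged then, once.
Trained networks look in a picture, given as the dict that the camera call returned (one of the last four; its "shot" number tells which), for a name from the list of things; names that differ only in an ending like _2 or _b are one class to them, and where a whole thing is asked for, a point or a joint stands for the part that bears it (a point fixed in the world has none). Each returns a list of dicts, best first, with "score" (0 to 1); they miss things now and then, are a little off and sometimes report something else, mostly with a low value. They report only what shows in the picture. A call takes as long as a camera call.
- env.search_frame(name, picture): "at" ([x, y, z] in mm, in the coordinates of the camera as it stood for that picture, good to about 4 mm: the middle of the surface that is visible of it).
- env.place_of(name, picture): "at" ([x, y, z] in mm, in the coordinates of the camera as it stood for that picture, good to about 4 mm: a listed point, or the origin of a listed thing).
The state is a dict: "t": time; "joints": joint angles; "qvel": joint speeds; "tau": joint torques, N m; "eef_pos": TCP position; "tcp_rot": TCP orientation; "ft_force": force on the tool from outside, world axes, zero at the start; "moment": the same for the moment, N m; "opening": opening from 0.0 (shut) to 1.0 (fully open); "grip_force": force on a finger pad.
Only numpy, scipy, OpenCV 4.12 (cv2) and the standard library are available. Lean on these libraries where they do the work, as an engineer would, in place of code of your own. Each camera call takes 0.05 s, during which the arm holds its last target. There are 200 camera calls.

### The job

Do the start-of-day check of the key machine's stop: with the fingers closed, push the big four-lobed mushroom head straight in until it stays in when you let go, then turn it clockwise (seen from above) by pushing against a lobe, without taking the head between the fingers, until it springs back out. Only then press the projecting reset button on the other box fully in and let it come back. Do not press the start button sunk in its collar, and leave the loose things on the bench where they are.

Things in the scene. Friction and masses are not known exactly. Their poses are not given: they have to be found in the camera images.
- stop_box: grey die-cast control box, 95 x 95 x 65 mm high, with only the mushroom head on its lid; screwed down, left or right of the other box. Origin: centre of its underside, on the head's vertical axis; z up; +x is the side where its steel conduit leaves (reaches 103 mm from the origin). A round collar 37 mm wide, 7 mm high surrounds the stem on the lid.
- stop_crown (a point): centre of the top of the mushroom head, where to push; 101.5 mm above the bench when out, about 5 mm lower when latched. The head is one piece 20.5 mm high: a round crown 46 mm wide and, 6.5 mm below its top, four rounded lobes standing out sideways to 68 mm across. The gap between the head and the lid is 16 mm when out, 11 mm when latched.
- stop_lobe_1: lobe of the mushroom head, 14 mm wide, sides 14 mm high. Origin: centre of its round end, 27 mm from the axis, 13.5 mm below the crown; x points radially outward; moves with the head. Untwisted it points along the box's +x; lobes 2, 3, 4 follow every 90 degrees counterclockwise from above. Between lobes the recess floor is 23 mm from the axis; closed fingers fit there.
- stop_lobe_2: another lobe of the mushroom head, shaped like lobe 1; origin likewise at the centre of its round end, x radially outward
- stop_lobe_3: another lobe of the mushroom head, shaped like lobe 1; origin likewise at the centre of its round end, x radially outward
- stop_lobe_4: another lobe of the mushroom head, shaped like lobe 1; origin likewise at the centre of its round end, x radially outward
- stop_push (a joint): how far the mushroom head is pushed in, m: 0 out, 0.008 hard stop. A spring pushes it out (6 N at first, about 12 N at the stop). Pushed past about 0.0065 it latches and, let go, rests at about 0.005; it cannot be pulled out. Turning frees it and it snaps back to 0.
- stop_twist (a joint): how far the mushroom head is turned clockwise seen from above, rad: 0 at rest, 0.85 hard stop. Latched, it is freed somewhere between 0.3 and 0.55 rad; a weak spring (about 0.05 N m there; 2 to 6 N of push on a lobe) turns it back to 0 when let go.
- button_box: grey die-cast control box, 80 x 130 x 55 mm high, with two push buttons in a row and a white pilot lamp (24 mm base, 12.5 mm high) midway between them; screwed down. Origin: centre of its underside; z up; +x is the side where its steel conduit leaves (reaches 95 mm from the origin); its long side is y.
- reset_top (a point): centre of the top of the reset button: the black round button 28 mm wide that projects 9 mm above its flat steel bezel; 40 mm from the box's centre towards the box's +y, 69 mm above the bench when out.
- reset_button (a joint): how far the reset button is pushed in, m: 0 out, 0.005 fully in; it springs back by itself; 2 N at first, 5 N fully in.
- start_top (a point): centre of the top of the start button, not to be pressed: 25 mm wide, sunk 2 mm below the rim of a steel collar 39 mm wide and 12 mm high; 40 mm from the box's centre towards the box's -y, 65 mm above the bench.
- start_button (a joint): how far the start button is pushed in, m: 0 out, 0.005 fully in; springs back by itself.
- loupe: black eye loupe, 44 mm wide, 34 mm high, loose on the bench in front of the boxes; leave it. Origin: centre of its underside.
- lock_cylinder: brass profile lock cylinder, 17 x 69 x 44 mm high, loose on the bench in front of the boxes; leave it. Origin: centre of its underside.
- marker: pen-shaped marker, 17 x 135 x 16 mm, loose, lying along y in front of the boxes; leave it. Origin: centre of its underside.
- pin_tin: round open tin of lock pins, 66 mm wide, 29 mm high, loose at the right-hand edge of the bench; leave it. Origin: centre of its underside.

How it is judged:
By the outcome, as a careful person would: the job done as asked, in the order asked, and still so for the second after the job is handed in, with the robot touching nothing.
It also fails if it takes over 48 s, if anything falls off the work surface, if the arm or the gripper's body presses on something with over 40 N, if the wrist force passes 120 N, or if a joint passes its speed limit or range.

## Working session

There is one attempt and no reset: what is moved stays moved. The work goes in short steps, Python scripts to look and compute and a tool call to move; the robot and the scene stay as the last step left them, time stands still between calls to the robot, and variables do not carry over. Pictures are saved under pics/ and viewed, at most 12 in all, crops included, and the job is handed in when it is done.

Besides the shell and the picture viewer there is one more tool, called as name([rows], argument=value, ...), one row to a line, values as JSON. drive_tool: Moves the arm, as the interface text tells. Its arguments: {"type":"object","properties":{"rows":{"type":"array","items":{"type":"array","items":{"type":"array","items":{"type":"number","minimum":-1,"maximum":1}}}}},"required":["rows"]}

```bash
mkdir -p pics; cat > h.py <<'E'
import numpy as np, cv2
from cell import env
def w(p,at):
    return (p["pose"]@np.r_[at,1])[:3]
def proj(p,X):
    c=(np.linalg.inv(p["pose"])@np.r_[X,1])[:3]; K=p["camera_matrix"]
    return (K@np.array([c[0]/-c[2],-c[1]/-c[2],1]))[:2]
def look(cams,names,n=2):
    for c in cams:
        p=env.read_camera(c)
        for nm in names:
            for f in ("place_of","search_frame"):
                r=getattr(env,f)(nm,p)[:n]
                print(c,nm,f,[(round(d["score"],2),w(p,d["at"]).round(1).tolist()) for d in r])
E
python3 - <<'E'
from h import *
s=env.state(); print({k:np.round(v,3).tolist() for k,v in s.items()}, env.nose_length)
a=env.read_camera("scene"); b=env.read_camera("top")
cv2.imwrite("pics/scene.png",a["color"]); cv2.imwrite("pics/top.png",b["color"])
for c,p in (("scene",a),("top",b)):
    print(c,p["pose"].round(2).tolist(),p["camera_matrix"].round(1).tolist())
    for nm in ["stop_box","stop_crown","stop_lobe_1","button_box","reset_top","start_top","loupe","lock_cylinder","marker","pin_tin"]:
        r=env.place_of(nm,p)[:4]
        print(nm,[(round(d["score"],2),w(p,d["at"]).round(1).tolist()) for d in r])
E
```

```text
{'t': 0.0, 'joints': [-1.31, 0.492, 1.559, 0.0, 1.092, -0.106], 'qvel': [0.0, 0.0, -0.001, -0.001, -0.002, 0.001], 'tau': [-0.001, -61.266, -25.819, 0.069, 0.048, -0.0], 'eef_pos': [224.122, -583.185, 233.06], 'tcp_rot': [-3.14, -0.0, 0.367], 'ft_force': [0.384, 0.419, 0.405], 'moment': [-0.049, -0.021, 0.003], 'grip_force': 0.0, 'opening': 0.999} 19.0
scene [[-0.82, 0.29, -0.49, 34.15], [-0.57, -0.4, 0.72, 799.01], [0.01, 0.87, 0.5, 588.06], [0.0, 0.0, 0.0, 1.0]] [[507.2, 0.0, 278.6], [0.0, 507.2, 214.3], [0.0, 0.0, 1.0]]
stop_box [(0.95, [578.1, 239.3, 2.7]), (0.46, [410.1, 137.0, 2.5])]
stop_crown [(0.8, [578.9, 242.8, 102.2])]
stop_lobe_1 [(0.18, [410.8, 139.6, 3.7])]
button_box [(0.96, [586.2, 35.9, -4.8])]
reset_top [(0.74, [574.5, -133.1, -0.1]), (0.69, [577.6, 76.6, 68.4])]
start_top [(0.55, [595.6, -6.4, 62.9])]
loupe [(0.67, [411.4, 136.4, 1.9])]
lock_cylinder [(0.59, [399.0, 296.3, -0.6])]
marker [(0.57, [407.3, -33.8, -2.6]), (0.37, [411.6, 135.1, 0.6])]
pin_tin [(0.57, [572.5, -132.6, -0.6])]
top [[0.02, 0.99, -0.12, 408.08], [-1.0, 0.01, -0.01, 92.31], [-0.01, 0.12, 0.99, 1061.99], [0.0, 0.0, 0.0, 1.0]] [[415.9, 0.0, 276.5], [0.0, 415.9, 210.6], [0.0, 0.0, 1.0]]
stop_box [(0.85, [573.3, 242.3, -2.2])]
stop_crown [(0.77, [575.5, 240.2, 103.9]), (0.24, [574.9, 245.1, -2.7])]
stop_lobe_1 []
button_box [(0.65, [582.4, 32.5, 3.5])]
reset_top [(0.44, [575.2, 72.4, 72.0])]
start_top [(0.63, [591.7, -3.9, 65.6])]
loupe [(0.77, [412.6, 142.5, -1.5])]
lock_cylinder [(0.67, [404.0, 299.2, 2.9])]
marker [(0.88, [409.0, -33.3, -3.0])]
pin_tin [(0.64, [574.1, -132.3, -0.9])]
```

View pics/scene.png

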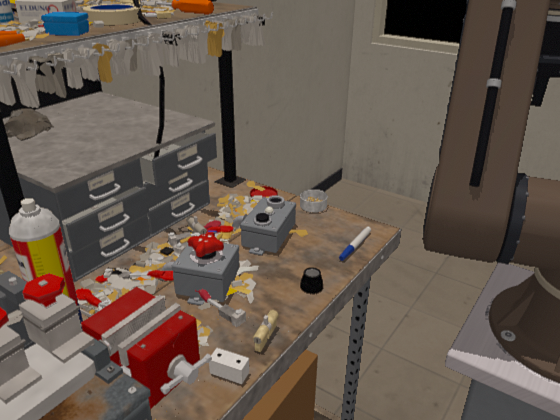

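View pics/top.png

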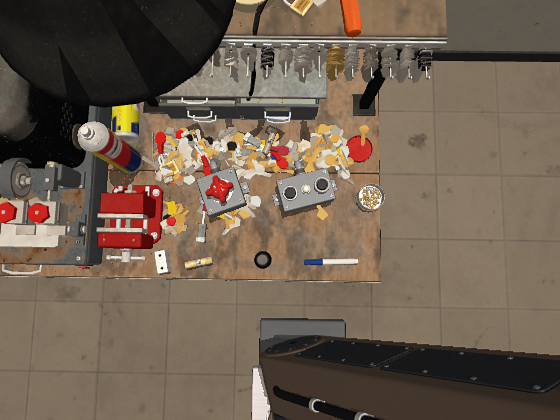

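The stop box sits left, at top-view px (222,193), with its head turned against the image axes. The button box is at (305,192), with two buttons in a row and the lamp between them. The loose items lie in front. I'll bring the wrist camera in to measure more precisely.

drive_tool([
  [[0.163, -0.179, 0, 0, 0, 0, 0], [0.163, -0.179, 0, 0, 0, 0, 0], [0.163, -0.179, 0, 0, 0, 0, 0], [0.163, -0.179, 0, 0, 0, 0, 0], [0.163, -0.179, 0, 0, 0, 0, 0]],
])

```text
t: 1.72
eef_pos: [334.5, -299.8, 233.9]
tcp_rot: [3.141, -0.0, 0.366]
ft_force: [0.8, 0.3, 0.1]
opening: 0.529
grip_force: 0.0
```

drive_tool([
  [[0.163, -0.179, 0, 0, 0, 0, 0], [0.163, -0.179, 0, 0, 0, 0, 0], [0.163, -0.179, 0, 0, 0, 0, 0], [0.163, -0.179, 0, 0, 0, 0, 0], [0.163, -0.179, 0, 0, 0, 0, 0]],
])

```text
t: 2.35
eef_pos: [444.6, -17.6, 233.9]
tcp_rot: [3.141, -0.001, 0.367]
ft_force: [0.4, -0.5, -0.3]
opening: 0.023
grip_force: 0.0
```

drive_tool([
  [[0.163, -0.179, 0, 0, 0, 0, 0], [0.163, -0.179, 0, 0, 0, 0, 0], [0.163, -0.179, 0, 0, 0, 0, 0], [0, 0, 0, 0, 0, 0, 0]],
])

```text
t: 2.85
eef_pos: [510.7, 152.8, 233.3]
tcp_rot: [-3.141, -0.0, 0.371]
ft_force: [-0.3, -0.8, -0.1]
opening: 0.007
grip_force: 0.0
```

```bash
python3 - <<'E'
from h import *
p=env.read_camera("wrist"); b=env.read_camera("top"); s=env.read_camera("scene")
np.save("w1.npy",p,allow_pickle=True)
cv2.imwrite("pics/w1.png",p["color"])
cr=cv2.resize(b["color"][150:250,160:290],None,fx=4,fy=4,interpolation=cv2.INTER_CUBIC)
cs=cv2.resize(s["color"][190:310,160:310],None,fx=4,fy=4,interpolation=cv2.INTER_CUBIC)[:,:520]
im=np.zeros((600,800,3),np.uint8)
c1=cv2.resize(b["color"][150:250,160:290],(400,308),interpolation=cv2.INTER_CUBIC)
c2=cv2.resize(s["color"][190:310,160:310],(400,320),interpolation=cv2.INTER_CUBIC)
im[:308,:400]=c1; im[:320,400:]=c2; cv2.imwrite("pics/c1.png",im[:320])
print(p["pose"].round(3).tolist(),p["camera_matrix"].round(1).tolist())
for nm in ["stop_box","stop_crown","stop_lobe_1","button_box","reset_top","start_top"]:
    r=env.place_of(nm,p)[:4]
    print(nm,[(round(d["score"],2),w(p,d["at"]).round(1).tolist()) for d in r])
E
```

```text
[[0.363, 0.893, 0.267, 586.829], [-0.932, 0.347, 0.105, 181.956], [0.001, -0.287, 0.958, 385.181], [0.0, 0.0, 0.0, 1.0]] [[325.2, 0.0, 280.9], [0.0, 325.2, 207.1], [0.0, 0.0, 1.0]]
stop_box [(0.89, [579.4, 243.3, -0.6])]
stop_crown [(0.97, [578.8, 240.8, 102.8])]
stop_lobe_1 []
button_box [(0.85, [590.3, 31.2, 2.3]), (0.74, [577.1, 73.9, 69.5])]
reset_top [(0.81, [578.8, 71.9, 70.2])]
start_top [(0.65, [595.9, -2.0, 68.2])]
```

View pics/w1.png

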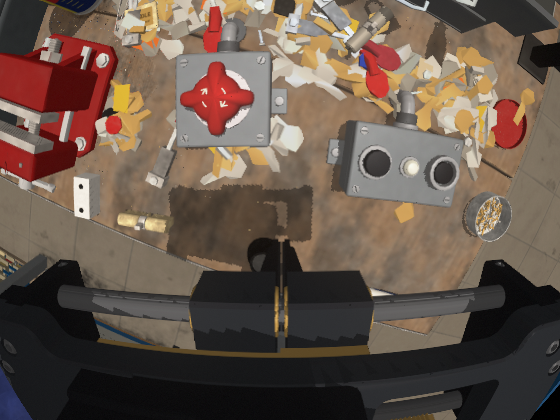

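View pics/c1.png

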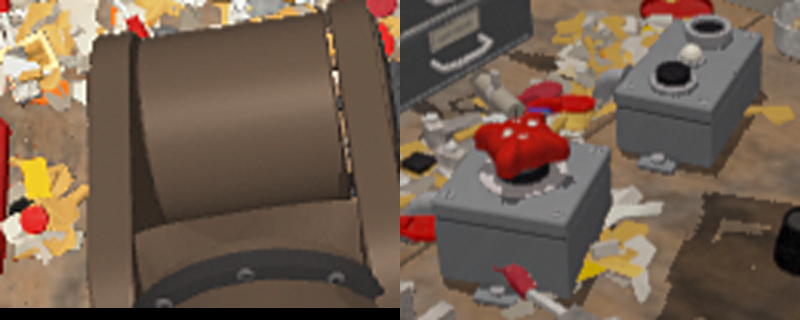

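The stop box is at wrist px (224,100), its conduit leaving forward at (230,35). The four lobes are aligned with the box sides. The button box's near-left button, at (376,163) with a flat bezel and black top, is the reset. The right one, at (443,173) with the tall collar, is the start. Next I'll refine with fisheye rays.

```bash
cat >> h.py <<'E'
def ray(p,u,v,z):
    K=p["camera_matrix"]; a=np.array([(u-K[0,2])/K[0,0],(v-K[1,2])/K[1,1]]); th=np.hypot(*a); 
    d=np.r_[np.sin(th)*a/th*[1,-1],-np.cos(th)]; d=p["pose"][:3,:3]@d; o=p["pose"][:3,3]
    return o+d*(z-o[2])/d[2]
def headmask(p,box):
    h=cv2.cvtColor(p["color"],cv2.COLOR_BGR2HSV); m=(((h[...,0]<8)|(h[...,0]>172))&(h[...,1]>140)&(h[...,2]>50)).astype(np.uint8)
    k=np.zeros_like(m); u0,v0,u1,v1=box; k[v0:v1,u0:u1]=m[v0:v1,u0:u1]
    n,l,s,c=cv2.connectedComponentsWithStats(k); i=1+np.argmax(s[1:,4]); return (l==i).astype(np.uint8)
def lobes(p,box,c,z):
    "angle profile of head's outline about c at height z"
    m=headmask(p,box); cs,_=cv2.findContours(m,cv2.RETR_EXTERNAL,cv2.CHAIN_APPROX_NONE)
    P=np.array([ray(p,u,v,z)[:2] for u,v in cs[0][:,0]]); 
    return P
def fit(P,z=None):
    "centre and lobe angle: fit max-radius lobed outline"
    from scipy.optimize import least_squares
    def rad(a):
        f=np.linspace(-np.pi/4,np.pi/4,721); x=27*np.cos(f)+np.sqrt(np.maximum(49-(27*np.sin(f))**2,0)); 
        ok=abs(27*np.sin(f))<7
        s=np.where(abs(np.sin(f))>1e-9,7/np.maximum(abs(np.sin(f)),1e-9),1e9); r=np.where(ok,np.minimum(x,1e9),np.minimum(s,27/np.cos(f)*0+40)); 
        r=np.where(abs(f)>np.arcsin(7/27.),np.minimum(7/abs(np.sin(f)),28),x); r=np.maximum(r,23)
        b=(a+np.pi/4)%(np.pi/2)-np.pi/4; return np.interp(b,f,r)
    best=None
    for t in np.deg2rad(range(0,90,15)):
        q=least_squares(lambda x:np.hypot(*(P-x[:2]).T)-rad(np.arctan2(*(P-x[:2]).T[::-1])-x[2]),np.r_[(P.max(0)+P.min(0))/2,t],loss="soft_l1")
        if best is None or q.cost<best.cost: best=q
    return best.x[:2].round(1),np.rad2deg(best.x[2]).round(1)%90,round(float(np.sqrt(2*best.cost/len(P))),2)
E
python3 - <<'E'
from h import *
p=env.read_camera("wrist")
for z in (95,88,81): print(z,fit(lobes(p,(165,45,285,150),None,z)))
c=[ray(p,u,v,65)[:2] for u,v in ((178,55),(178,148),(272,145),(270,50))]; c=np.array(c)
print(c.round(1), c.mean(0), [np.rad2deg(np.arctan2(*(c[i]-c[(i+1)%4])[::-1])).round(1) for i in range(4)])
print("reset",ray(p,376,163,69),"start",ray(p,443,173,65))
for nm in ["reset_top","start_top","stop_crown","stop_lobe_1"]:
  for f in (env.place_of,env.search_frame):
    print(nm,[(round(d["score"],2),w(p,d["at"]).round(1).tolist()) for d in f(nm,p)[:4]])
E
```

```text
95 (array([579.3, 240.9]), np.float64(20.3), 0.92)
88 (array([579.2, 242.4]), np.float64(20.3), 0.73)
81 (array([579.1, 243.9]), np.float64(20.1), 0.87)
[[608.  295.5]
 [517.9 263.4]
 [553.2 174. ]
 [640.9 209.5]] [580.01580714 235.58724628] [np.float64(19.6), np.float64(111.5), np.float64(-158.0), np.float64(-69.0)]
reset [575.63554262  70.21087056  69.        ] start [596.22055838  -8.46621791  65.        ]
reset_top [(0.55, [580.2, 69.2, 68.7])]
reset_top [(0.83, [578.9, 75.5, 67.8]), (0.62, [579.2, 240.0, 99.7])]
start_top [(0.91, [597.2, -6.2, 64.0])]
start_top [(0.65, [597.9, -2.8, 66.2])]
stop_crown [(0.6, [580.4, 240.0, 99.5])]
stop_crown [(0.79, [579.3, 238.5, 98.9])]
stop_lobe_1 []
stop_lobe_1 [(0.26, [408.7, 292.8, 26.6])]h.py:35: RuntimeWarning: divide by zero encountered in divide
  r=np.where(abs(f)>np.arcsin(7/27.),np.minimum(7/abs(np.sin(f)),28),x); r=np.maximum(r,23)
```

drive_tool([
  [[0.128, -0.076, 0.111, 0, 0, 0, 0], [0.128, -0.076, 0.111, 0, 0, 0, 0], [0.128, -0.076, 0.111, 0, 0, 0, 0], [0, 0, 0, 0, 0, 0, 0], [0, 0, 0, 0, 0, 0, 0]],
])

```text
t: 4.38
eef_pos: [578.9, 237.0, 150.5]
tcp_rot: [3.141, 0.0, 0.367]
ft_force: [-0.1, -0.9, 0.3]
opening: 0.006
grip_force: 0.0
```

```bash
python3 - <<'E'
from h import *
p=env.read_camera("wrist"); s=env.read_camera("scene")
cv2.imwrite("pics/w2.png",np.hstack([p["color"],cv2.resize(s["color"][210:310,150:270],(240,200))[:0].reshape(0,240,3)]) if 0 else p["color"])
print(np.round(env.state()["eef_pos"],1),p["pose"].round(2).tolist())
for nm in ["stop_crown","reset_top"]:
  print(nm,[(round(d["score"],2),w(p,d["at"]).round(1).tolist()) for d in env.place_of(nm,p)[:4]])
E
```

```text
[579.1 236.7 151.4] [[0.36, 0.89, 0.27, 655.3], [-0.93, 0.34, 0.1, 265.98], [0.0, -0.29, 0.96, 302.33], [0.0, 0.0, 0.0, 1.0]]
stop_crown [(0.73, [577.2, 238.3, 102.9])]
reset_top [(0.63, [577.1, 241.6, 1.4]), (0.59, [577.4, 68.1, 68.5])]
```

View pics/w2.png

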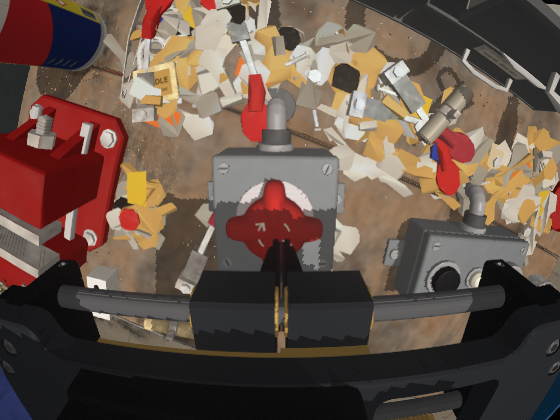

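```bash
python3 - <<'E'
from h import *
p=env.read_camera("wrist")
m=headmask(p,(205,170,345,275)); ys,xs=np.where(m); print(xs.min(),xs.max(),ys.min(), ys[xs==xs.min()].mean(),ys[xs==xs.max()].mean(), xs[ys==ys.min()].mean())
L=ray(p,xs.min(),ys[xs==xs.min()].mean(),88)[:2];R=ray(p,xs.max(),ys[xs==xs.max()].mean(),88)[:2];T=ray(p,xs[ys==ys.min()].mean(),ys.min(),88)[:2]
print(L,R,T,(L+R)/2,np.hypot(*(L-R)),np.rad2deg(np.arctan2(*(L-R)[::-1]))-90)
u=np.array([np.cos(.354),np.sin(.354)]); print("centre from T",T-34*u, "tool centre along lateral:", (p["pose"][:3,:3]).round(3)[:,0])
P=lobes(p,(205,170,345,275),None,88)
# keep only the far half of outline
c0=np.array([579,241]); P=P[(P-c0)@u>-5]; print(fit(P))
for d in (80,120): pass
E
```

```text
226 321 180 228.0 228.5 273.5
[566.8780748  273.24991218] [590.78033883 210.01580528] [611.4603827  253.80498874] [578.82920682 241.63285873] 67.60081731472614 20.70641107507825
centre from T [579.56859995 242.0188022 ] tool centre along lateral: [ 0.358 -0.934  0.001]
(array([579.7, 242. ]), np.float64(20.6), 0.76)h.py:35: RuntimeWarning: divide by zero encountered in divide
  r=np.where(abs(f)>np.arcsin(7/27.),np.minimum(7/abs(np.sin(f)),28),x); r=np.maximum(r,23)
```

drive_tool([
  [[0.008, -0.018, 0.05, 0, 0, 0, 0], [0, 0, 0.05, 0, 0, 0, 0], [0, 0, 0.016, 0, 0, 0, 0], [0, 0, 0, 0, 0, 0, 0]],
])

```text
t: 5.12
eef_pos: [579.0, 242.1, 120.9]
tcp_rot: [-3.141, 0.002, 0.367]
ft_force: [0.8, -0.0, -0.2]
opening: 0.005
grip_force: 0.0
```

drive_tool([
  [[0, 0, 0.012, 0, 0, 0, 0], [0, 0, 0.008, 0, 0, 0, 0], [0, 0, 0, 0, 0, 0, 0]],
])

```text
t: 5.5
eef_pos: [579.4, 242.1, 116.1]
tcp_rot: [3.141, 0.0, 0.367]
ft_force: [0.5, -0.2, -0.7]
opening: 0.004
grip_force: 0.0
```

drive_tool([
  [[0, 0, 0.004, 0, 0, 0, 0], [0, 0, 0, 0, 0, 0, 0]],
])

```text
t: 5.75
eef_pos: [579.5, 242.1, 115.5]
tcp_rot: [3.141, -0.0, 0.367]
ft_force: [-1.9, -0.4, 4.1]
opening: 0.006
grip_force: 2.4
```

drive_tool([
  [[0, 0, 0.004, 0, 0, 0, 0], [0, 0, 0, 0, 0, 0, 0]],
])

```text
t: 6.0
eef_pos: [579.6, 242.2, 114.9]
tcp_rot: [3.141, -0.0, 0.367]
ft_force: [-2.5, -1.0, 8.8]
opening: 0.006
grip_force: 4.6
```

```bash
python3 - <<'E'
from h import *
p=env.read_camera("wrist"); s=env.read_camera("scene"); st=env.state(); print(np.round(st["ft_force"],1),np.round(st["eef_pos"],1),np.round(st["moment"],2),np.round(st["tau"],1))
a=cv2.resize(p["color"][150:300,180:380],(400,300),interpolation=cv2.INTER_CUBIC); b=cv2.resize(s["color"][200:290,150:270],(400,300),interpolation=cv2.INTER_CUBIC)
cv2.imwrite("pics/c3.png",np.hstack([a,b]))
E
```

```text
[-2.5 -0.4  8.5] [579.6 242.2 115. ] [-0.18  0.58  0.02] [ -0.1 -59.9 -20.4   0.1  -0.9   0. ]
```

View pics/c3.png

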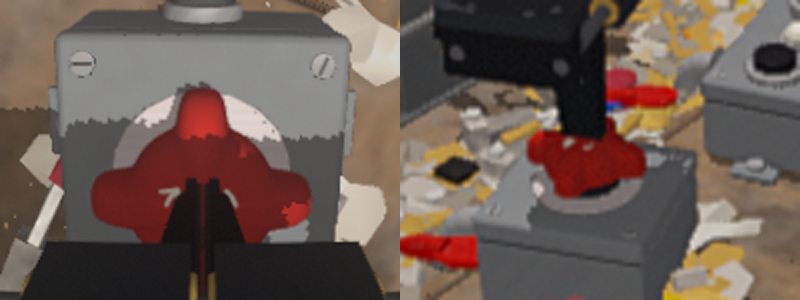

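The fingers are centred on the crown and touching, with about 9 N of force. I'll keep pushing in small steps.

drive_tool([
  [[0, 0, 0.004, 0, 0, 0, 0], [0, 0, 0, 0, 0, 0, 0]],
])

```text
t: 6.35
eef_pos: [579.6, 242.2, 114.0]
tcp_rot: [3.141, -0.001, 0.367]
ft_force: [-3.4, -0.4, 10.3]
opening: 0.005
grip_force: 4.9
```

drive_tool([
  [[0, 0, 0.004, 0, 0, 0, 0], [0, 0, 0, 0, 0, 0, 0]],
])

```text
t: 6.6
eef_pos: [579.6, 242.2, 113.1]
tcp_rot: [3.141, -0.001, 0.367]
ft_force: [-3.0, -1.4, 10.2]
opening: 0.003
grip_force: 5.3
```

drive_tool([
  [[0, 0, 0.004, 0, 0, 0, 0], [0, 0, 0, 0, 0, 0, 0]],
])

```text
t: 6.85
eef_pos: [579.6, 242.2, 112.7]
tcp_rot: [3.141, -0.001, 0.367]
ft_force: [-5.3, -0.5, 14.8]
opening: 0.006
grip_force: 7.6
```

The force climbed to 14.8 N at z 112.7, about 8 mm of travel, so the head is on its hard stop. I'll lift, move beside the head and turn the tool.

drive_tool([
  [[0, 0, -0.04, 0, 0, 0, 0], [0, 0, -0.045, 0, 0, 0, 0], [-0.104, 0.102, 0, 0, 0, 0, 0], [0, 0, 0, 0, 0, -0.05, 0], [0, 0, 0, 0, 0, -0.05, 0]],
])

```text
t: 7.48
eef_pos: [564.4, 208.7, 133.0]
tcp_rot: [3.141, -0.0, 0.685]
ft_force: [-0.5, -0.1, -0.7]
opening: 0.002
grip_force: 0.0
```

drive_tool([
  [[0, 0, 0, 0, 0, -0.05, 0], [0, 0, 0, 0, 0, -0.05, 0], [0, 0, 0, 0, 0, -0.048, 0], [0, 0, 0, 0, 0, 0, 0], [0, 0, 0, 0, 0, 0, 0]],
])

```text
t: 8.1
eef_pos: [564.4, 209.0, 132.7]
tcp_rot: [3.141, 0.0, 1.143]
ft_force: [-0.5, -0.2, 0.2]
opening: 0.008
grip_force: 0.0
```

```bash
python3 - <<'E'
from h import *
p=env.read_camera("wrist"); s=env.read_camera("scene"); st=env.state(); print(np.round(st["eef_pos"],1),np.round(st["tcp_rot"],3),np.round(st["joints"],2))
for q in (p,s): print([(round(d["score"],2),w(q,d["at"]).round(1).tolist()) for d in env.place_of("stop_crown",q)[:2]])
a=cv2.resize(p["color"][150:300,180:380],(400,300),interpolation=cv2.INTER_CUBIC); b=cv2.resize(s["color"][200:290,150:270],(400,300),interpolation=cv2.INTER_CUBIC)
cv2.imwrite("pics/c4.png",np.hstack([a,b]))
E
```

```text
[564.4 209.  132.6] [3.142 0.    1.144] [ 0.25  0.57  1.72 -0.    0.85  0.67]
[(0.75, [581.3, 241.0, 98.6]), (0.41, [411.6, 140.8, -3.6])]
[(0.92, [579.0, 241.3, 98.8]), (0.16, [411.7, 135.8, 5.3])]
```

View pics/c4.png

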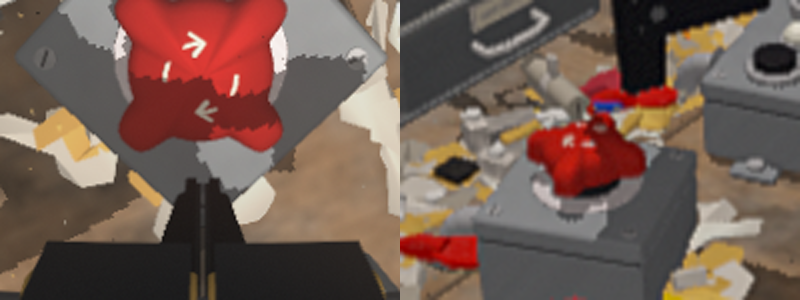

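The head is latched: the crown reads about 98.7, against about 102.5 before. The finger, at crop px (203,185), faces the recess between two lobes at (145,135) and (255,135). I'll descend into the recess.

drive_tool([
  [[0, 0, 0.07, 0, 0, 0, 0], [0, 0, 0.05, 0, 0, 0, 0], [0, 0, 0.018, 0, 0, 0, 0], [0, 0, 0, 0, 0, 0, 0]],
])

```text
t: 8.8
eef_pos: [564.2, 209.0, 97.5]
tcp_rot: [-3.141, 0.001, 1.146]
ft_force: [-0.6, 0.2, -0.5]
opening: 0.006
grip_force: 0.0
```

```bash
python3 - <<'E'
from h import *
p=env.read_camera("wrist"); st=env.state(); print(np.round(st["eef_pos"],1),np.round(st["tcp_rot"],3),np.round(st["ft_force"],1))
c=np.array([579.3,241.8]); d=st["eef_pos"][:2]-c; print(np.hypot(*d),np.rad2deg(np.arctan2(d[1],d[0])))
# planned orbit: per row 8 deg clockwise, chord in tool frame before each row
r=np.hypot(*d); t=np.deg2rad(8); print("tool shift/row (x,y mm):", r*(1-np.cos(t)), r*np.sin(t))
cv2.imwrite("pics/c5.png",cv2.resize(p["color"][130:280,180:380],(600,450),interpolation=cv2.INTER_CUBIC))
E
```

```text
[564.4 209.   98. ] [-3.141  0.     1.146] [-0.5  0.8  0.5]
35.99518128717828 -114.43935356439118
tool shift/row (x,y mm): 0.3503026299215319 5.009560999356322
```

View pics/c5.png

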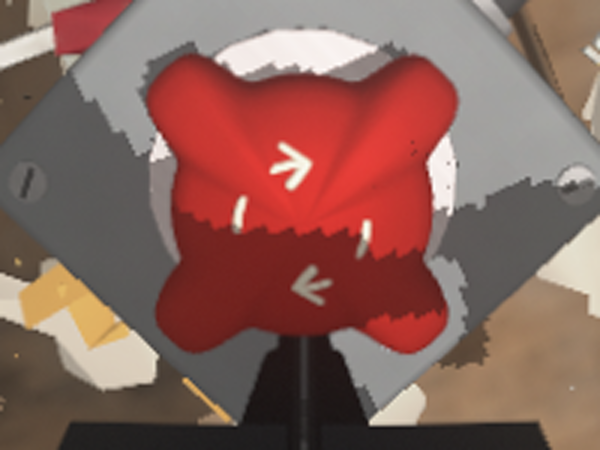

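The finger, at crop px (303,370), is centred in the recess. I'll orbit it clockwise about the head axis, with yaw following.

drive_tool([
  [[0.0014, -0.02, 0, 0, 0, 0.0444, 0], [0.0014, -0.02, 0, 0, 0, 0.0444, 0], [0, 0, 0, 0, 0, 0, 0]],
])

```text
t: 9.22
eef_pos: [556.0, 214.5, 98.6]
tcp_rot: [3.141, -0.0, 0.868]
ft_force: [-0.1, -0.1, 0.2]
opening: 0.0
grip_force: 0.3
```

drive_tool([
  [[0.0014, -0.02, 0, 0, 0, 0.0444, 0], [0.0014, -0.02, 0, 0, 0, 0.0444, 0], [0, 0, 0, 0, 0, 0, 0]],
])

```text
t: 9.6
eef_pos: [549.4, 221.8, 98.3]
tcp_rot: [3.141, -0.0, 0.592]
ft_force: [0.4, -1.5, -0.4]
opening: 0.002
grip_force: 0.7
```

drive_tool([
  [[0.0014, -0.02, 0, 0, 0, 0.0444, 0], [0, 0, 0, 0, 0, 0, 0]],
])

```text
t: 9.85
eef_pos: [546.9, 226.1, 98.3]
tcp_rot: [3.141, -0.0, 0.454]
ft_force: [-0.2, -1.8, 1.3]
opening: 0.008
grip_force: 1.0
```

```bash
python3 - <<'E'
from h import *
p=env.read_camera("wrist"); s=env.read_camera("scene"); st=env.state(); print(np.round(st["eef_pos"],1),np.round(st["tcp_rot"],3),np.round(st["ft_force"],1),np.round(st["moment"],2))
c=np.array([579.3,241.8]); d=st["eef_pos"][:2]-c; print(np.hypot(*d),np.rad2deg(np.arctan2(d[1],d[0])))
for q in (p,s): print([(round(d["score"],2),w(q,d["at"]).round(1).tolist()) for d in env.place_of("stop_crown",q)[:2]])
for z in (83,88): print(z,fit(lobes(p,(210,130,350,255),None,z)))
cv2.imwrite("pics/c6.png",cv2.resize(p["color"][130:280,180:380],(600,450),interpolation=cv2.INTER_CUBIC))
E
```

```text
[547.  226.   98.2] [ 3.141 -0.     0.454] [ 0.3 -1.7  0.6] [-0.36  0.03 -0.02]
35.99974004724554 -153.89309396902766
[(0.57, [577.9, 242.1, 104.1])]
[(0.59, [579.4, 238.8, 101.3]), (0.54, [576.3, 80.7, 69.6])]
83 (array([577.4, 241.1]), np.float64(84.5), 1.5)
88 (array([578.6, 241.7]), np.float64(84.8), 1.07)h.py:35: RuntimeWarning: divide by zero encountered in divide
  r=np.where(abs(f)>np.arcsin(7/27.),np.minimum(7/abs(np.sin(f)),28),x); r=np.maximum(r,23)
```

View pics/c6.png

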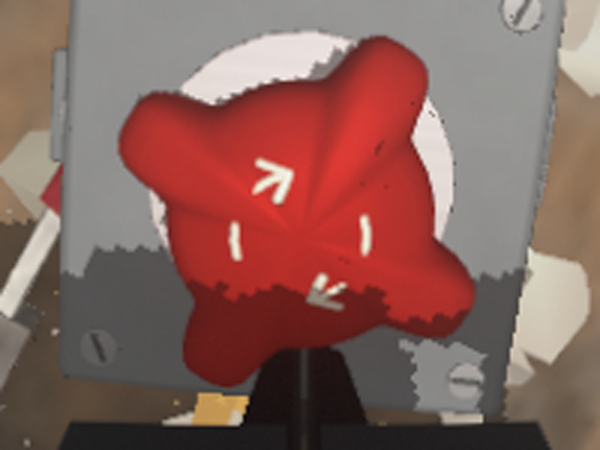

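The head has turned about 0.45 rad and may already be out. I'll turn a little further, to about 0.65, to be sure.

drive_tool([
  [[0.0014, -0.02, 0, 0, 0, 0.0444, 0], [0.0004, -0.01, 0, 0, 0, 0.0222, 0], [0, 0, 0, 0, 0, 0, 0]],
])

```text
t: 10.42
eef_pos: [544.3, 233.2, 98.1]
tcp_rot: [3.141, 0.0, 0.242]
ft_force: [0.9, -2.5, 1.3]
opening: 0.004
grip_force: 1.2
```

```bash
python3 -W ignore - <<'E'
from h import *
p=env.read_camera("wrist"); s=env.read_camera("scene"); st=env.state(); print(np.round(st["eef_pos"],1),np.round(st["tcp_rot"],3),np.round(st["ft_force"],1),np.round(st["moment"],2))
for q in (p,s): print([(round(d["score"],2),w(q,d["at"]).round(1).tolist()) for d in env.place_of("stop_crown",q)[:2]])
for z in (83,88,93): print(z,fit(lobes(p,(210,130,350,255),None,z)))
E
```

```text
[544.3 233.1  98.1] [3.141 0.    0.242] [ 0.2 -2.8  1.5] [-0.39  0.11  0.01]
[(0.77, [579.2, 243.9, 103.8])]
[(0.62, [577.3, 240.4, 102.6])]
83 (array([577.3, 241.5]), np.float64(72.4), 1.49)
88 (array([578.5, 241.8]), np.float64(72.8), 1.06)
93 (array([579.8, 242.1]), np.float64(73.2), 0.86)
```

The head has turned 0.66 rad and reads about 103 mm high, so it is out. I'll orbit back, lift and verify.

drive_tool([
  [[0.0014, 0.02, 0, 0, 0, -0.0444, 0], [0.0014, 0.02, 0, 0, 0, -0.0444, 0], [0.0014, 0.02, 0, 0, 0, -0.0444, 0], [0.0014, 0.02, 0, 0, 0, -0.0444, 0], [0.0014, 0.02, 0, 0, 0, -0.0444, 0]],
])

```text
t: 11.25
eef_pos: [558.2, 212.8, 98.1]
tcp_rot: [3.141, -0.001, 0.942]
ft_force: [0.0, -0.2, 0.1]
opening: 0.005
grip_force: 0.0
```

drive_tool([
  [[0.0014, 0.02, 0, 0, 0, -0.0444, 0], [0, 0, 0, 0, 0, 0, 0], [0, 0, -0.12, 0, 0, 0, 0], [0, 0, -0.12, 0, 0, 0, 0], [0, 0, 0, 0, 0, 0, 0]],
])

```text
t: 11.88
eef_pos: [562.8, 210.6, 160.0]
tcp_rot: [3.139, -0.003, 1.074]
ft_force: [-0.5, 0.0, -0.2]
opening: 0.006
grip_force: 0.0
```

```bash
python3 -W ignore - <<'E'
from h import *
p=env.read_camera("wrist"); s=env.read_camera("scene"); b=env.read_camera("top"); st=env.state(); print(np.round(st["eef_pos"],1),np.round(st["tcp_rot"],3),np.round(st["ft_force"],1))
for q in (p,s,b):
  for nm in ("stop_crown","reset_top","start_top"): print(nm,[(round(d["score"],2),w(q,d["at"]).round(1).tolist()) for d in env.place_of(nm,q)[:2]])
a=cv2.resize(p["color"],(400,300)); c=cv2.resize(s["color"][200:290,150:270],(400,300),interpolation=cv2.INTER_CUBIC)
cv2.imwrite("pics/c7.png",np.hstack([a,c])); np.save("w7.npy",p,allow_pickle=True)
E
```

```text
[561.6 210.1 157.2] [-3.141e+00  1.000e-03  1.075e+00] [-0.6  0.7 -0.7]
stop_crown [(0.86, [578.8, 242.1, 100.7])]
reset_top [(0.41, [577.3, 73.4, 67.0])]
start_top []
stop_crown [(0.88, [577.5, 238.8, 104.5])]
reset_top [(0.4, [577.8, 78.8, 70.8])]
start_top [(0.41, [595.8, -4.5, 62.5]), (0.28, [399.4, 293.2, -3.1])]
stop_crown []
reset_top [(0.59, [577.3, 74.8, 69.2])]
start_top [(0.43, [593.1, -4.7, 66.4])]
```

View pics/c7.png

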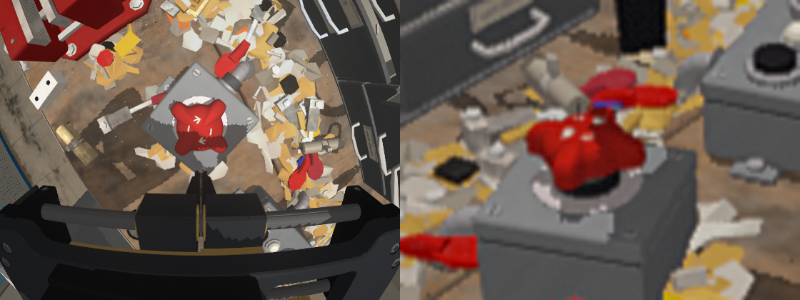

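The head is out again, with the gap to the lid visible, and untwisted. Now I go to the reset button.

drive_tool([
  [[-0.15, 0.105, 0, 0, 0, 0, 0], [-0.15, 0.105, 0, 0, 0, 0, 0], [-0.15, 0.105, 0, 0, 0, 0, 0], [0, 0, 0, 0, 0, 0.049, 0], [0, 0, 0, 0, 0, 0.049, 0]],
])

```text
t: 13.1
eef_pos: [578.1, 73.0, 158.1]
tcp_rot: [3.142, 0.0, 0.762]
ft_force: [-0.0, 0.4, -0.1]
opening: 0.001
grip_force: 0.0
```

drive_tool([
  [[0, 0, 0, 0, 0, 0.049, 0], [0, 0, 0, 0, 0, 0.049, 0], [0, 0, 0, 0, 0, 0.049, 0], [0, 0, 0.08, 0, 0, 0, 0], [0, 0, 0, 0, 0, 0, 0]],
])

```text
t: 13.72
eef_pos: [577.4, 73.7, 137.1]
tcp_rot: [-3.141, 0.002, 0.307]
ft_force: [-0.4, -0.1, 0.6]
opening: 0.006
grip_force: 0.0
```

```bash
python3 -W ignore - <<'E'
from h import *
p=env.read_camera("wrist"); st=env.state(); print(np.round(st["eef_pos"],1),np.round(st["tcp_rot"],3),np.round(st["ft_force"],1))
for nm in ("stop_crown","reset_top","start_top"): print(nm,[(round(d["score"],2),w(p,d["at"]).round(1).tolist()) for d in env.place_of(nm,p)[:2]])
cv2.imwrite("pics/c8.png",cv2.resize(p["color"][120:300,160:400],(800,600),interpolation=cv2.INTER_CUBIC))
E
```

```text
[577.9  73.7 137.9] [-3.141e+00  1.000e-03  3.070e-01] [-0.   0.3  0.2]
stop_crown [(0.79, [579.9, 242.2, 102.1])]
reset_top [(0.77, [575.4, 74.9, 66.9])]
start_top [(0.88, [595.9, 0.2, 62.7])]
```

View pics/c8.png

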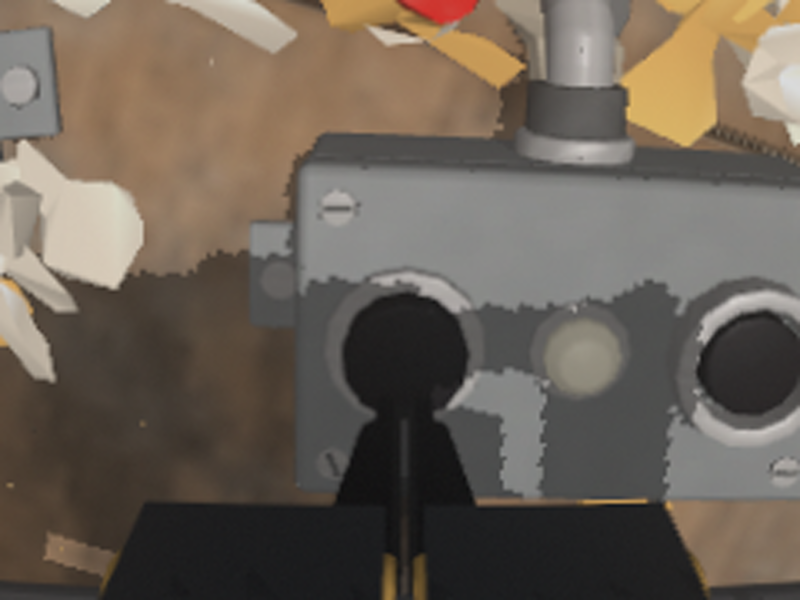

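The finger, at crop px (403,420), is laterally aligned with the reset button's centre at (405,352). The start button is well away, at (750,362). I'll descend.

drive_tool([
  [[0, 0, 0.08, 0, 0, 0, 0], [0, 0, 0.08, 0, 0, 0, 0], [0, 0, 0.02, 0, 0, 0, 0], [0, 0, 0, 0, 0, 0, 0], [0, 0, 0.01, 0, 0, 0, 0]],
])

```text
t: 14.55
eef_pos: [578.5, 73.8, 91.5]
tcp_rot: [3.141, -0.002, 0.307]
ft_force: [-0.7, 0.4, -0.4]
opening: 0.001
grip_force: 0.0
```

drive_tool([
  [[0, 0, 0.01, 0, 0, 0, 0], [0, 0, 0.008, 0, 0, 0, 0], [0, 0, 0.006, 0, 0, 0, 0], [0, 0, 0, 0, 0, 0, 0]],
])

```text
t: 15.05
eef_pos: [578.2, 73.7, 84.8]
tcp_rot: [3.141, -0.001, 0.306]
ft_force: [-0.4, -0.4, 4.2]
opening: 0.005
grip_force: 2.0
```

drive_tool([
  [[0, 0, 0.006, 0, 0, 0, 0], [0, 0, 0, 0, 0, 0, 0]],
])

```text
t: 15.3
eef_pos: [578.2, 73.7, 83.3]
tcp_rot: [3.141, -0.001, 0.306]
ft_force: [0.6, -0.6, 5.3]
opening: 0.003
grip_force: 2.7
```

drive_tool([
  [[0, 0, 0.006, 0, 0, 0, 0], [0, 0, 0, 0, 0, 0, 0], [0, 0, 0, 0, 0, 0, 0]],
])

```text
t: 15.68
eef_pos: [578.3, 73.8, 83.1]
tcp_rot: [3.141, -0.001, 0.307]
ft_force: [-4.5, -0.3, 20.4]
opening: 0.007
grip_force: 10.1
```

The button is on its stop: 20 N and no further travel. I'll lift straight up.

drive_tool([
  [[0, 0, -0.04, 0, 0, 0, 0], [0, 0, -0.1, 0, 0, 0, 0], [0, 0, -0.15, 0, 0, 0, 0], [0, 0, -0.15, 0, 0, 0, 0], [0, 0, 0, 0, 0, 0, 0]],
])

```text
t: 16.3
eef_pos: [578.8, 73.8, 193.9]
tcp_rot: [3.14, -0.004, 0.307]
ft_force: [-0.5, 0.5, -0.1]
opening: 0.006
grip_force: 0.0
```

```bash
python3 -W ignore - <<'E'
from h import *
p=env.read_camera("wrist"); s=env.read_camera("scene"); b=env.read_camera("top"); st=env.state(); print(st["t"],np.round(st["eef_pos"],1),np.round(st["ft_force"],1))
for q in (p,s,b):
  for nm in ("stop_crown","reset_top","start_top","loupe","lock_cylinder","marker","pin_tin"): print(nm,[(round(d["score"],2),w(q,d["at"]).round(1).tolist()) for d in env.place_of(nm,q)[:1]])
E
```

```text
16.45 [577.4  73.7 190.6] [-0.9  0.6  0.7]
stop_crown [(0.92, [579.8, 239.6, 101.3])]
reset_top [(0.62, [576.7, 73.5, 69.7])]
start_top [(0.86, [597.5, -4.0, 68.0])]
loupe [(0.6, [410.7, 139.8, -4.5])]
lock_cylinder [(0.83, [403.6, 295.9, -1.0])]
marker []
pin_tin [(0.93, [572.8, -133.6, -0.1])]
stop_crown [(0.9, [580.2, 239.9, 102.9])]
reset_top [(0.56, [572.6, 76.4, 72.5])]
start_top [(0.41, [594.4, -4.2, 64.7])]
loupe [(0.77, [413.4, 135.1, 2.1])]
lock_cylinder [(0.78, [403.5, 294.4, -0.8])]
marker [(0.54, [408.1, -34.2, -2.3])]
pin_tin [(0.59, [573.2, -133.0, -1.6])]
stop_crown [(0.83, [574.4, 242.7, 102.0])]
reset_top []
start_top []
loupe []
lock_cylinder [(0.75, [402.9, 298.3, 2.0])]
marker []
pin_tin [(0.89, [570.2, -131.1, -0.3])]
```

```bash
python3 -c "
from cell import env
print(env.job_done())"
```

```text
the job is handed in; nothing more can be done
None
```

I finished the stop check in order and handed it in at about 16.5 s: the head was pushed in until it latched, turned clockwise until it sprang out, then reset was pressed fully in and came back, with the start button and loose things untouched.

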